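Tip the archive box over and slide it to the desk stop

ROBOT

A 6-joint arm with a two-finger parallel gripper is mounted at the origin on a cart in front of the work surface, level with it; the furniture and walls round the work are solid. World frame = base frame: x ahead of the robot, y to its left, z up, the work surface at z = 0. Lengths are in m, angles in rad, forces in N, time in s.
With the tool pointing down it reaches from about 0.425 to 0.95 m from the base axis. Payload 3.5 kg.
Tool frame: the origin (TCP) lies on the centre line of the jaws, within the pads' length; the fingertips stand 17 mm ahead of it and the grasp point (between the pads) lies 2 mm behind it; z points along the fingers, y is the line along which they close (so a half turn about z gives the same grasp; the last joint's range is limited). The gripper opens to 85 mm and grips with 20 to 120 N. Pads are 22 mm wide; open, the fingers measure 114 mm over their backs; the gripper's body (76 mm by 85 mm) begins 54 mm behind the grasp point. The pads swing forward as they close: fully open they stand 13 mm farther back than shut.
Start: joints at [1.016, 0.286, 1.577, -0, 1.279, -0.15], TCP at [0.266, 0.62, 0.222] pointing down, gripper open.
Joint ranges: [-2.77, 2.77], [-0.9, 2.22], [0.21, 2.48], [-1.53, 4.67], [0.24, 2.81], [-2.84, 2.84]. Speed limits (rad/s): [2.79, 2.79, 3.14, 3.14, 3.14, 3.14].

INTERFACE

Orientations are given as a unit quaternion [x, y, z, w].
In Python, from plant import ctrl gives the robot as it stands. The module is installed in compiled form; this text tells all that it offers.
- The arm moves only by the tool drive_tool, never from a script. Its argument "moves" is a list of rows, each a list of 3 entries, a list of its own where there are three numbers: the turn, a rotation vector about the tool's x, y, z in rad, then the shift along the tool's x, y, z in m, then the finger opening in m, from 0 to 0.0854. A call has 1 to 5 rows; each row shifts and turns the commanded pose from where the row before left it, along the tool's axes as they then stand; what a row does not reach is not made up. A row lasts 1/8 s, in which the tool goes at most 62.5 mm and 10.7 degrees, less where a joint would pass 70% of its speed; a pose out of reach is approached as far as the arm can. A call with a gripper value outside its range is refused whole. The fingers move at their own pace and stop on an object; "grip_force" is the grip in N (left out, the last holds). Time passes only in rows, so rows that do not move let the fingers close. It gives the time, the measured TCP pose, the force, the opening and the grip force at its end, in the units of the state.
- ctrl.get_state(): the state, without advancing time (a new reading comes with each control period).
- ctrl.read_camera(name): name is "scene" or "top" or "wrist"; returns a dict with "image" (420x560x3 uint8, red, green, blue), "fx", "fy", "cx", "cy" (pixels), "dist" ([k1, k2, p1, p2, k3] as OpenCV has them; the pictures are not rectified), "R" (3x3) and "t" (3): a world point X has camera coordinates R X + t. Camera axes: x right, y down, z forward; pixel columns grow to the right and rows downward; lengths in m; the calibration is good to about 2 mm. A picture is of the moment at which its call begins. There is no depth.
- ctrl.sign_off(): hands the job in; it is judged then, once.
The state is a dict: "time": time; "qpos": joint angles; "dq": joint speeds; "joint_efforts": joint torques, N m; "eef_pos": TCP position; "tcp_rot": TCP orientation; "contact_force": force on the tool from outside, world axes, zero at the start; "wrist_torque": the same for the moment, N m; "opening": opening from 0.0 (shut) to 1.0 (fully open); "finger_force": force on a finger pad.
Only numpy, scipy, OpenCV 4.12 (cv2) and the standard library are available. Lean on these libraries where they do the work, as an engineer would, in place of code of your own. Each camera call takes 0.05 s, during which the arm holds its last target. There are 200 camera calls.

TASK

Where it stands, tip the upright red archive box over with a push near its top, so that it falls towards the wooden stop bar and lies flat on its broad side, still short of the bar. Then push the lying box along the desk until its whole edge is flush against the bar, and draw the hand back. Only push with the fingers, never lift or carry the box, and leave the orange pot and the other things on the desk where they are.

Things in the scene. Friction and masses are not known exactly. Their poses are not given: they have to be found in the camera images.
- box_centre (a point): centre of the red archive box, closed and rigid, about 0.55 kg, 230 x 62 x 200 mm (its own x, y, z), standing upright at the start; the point is 100 mm above its underside. Its broad sides (230 x 200 mm) face its own +y and -y; one looks to the stop bar. Lying on a broad side it is 62 mm high, its centre 31 mm above what it lies on. It starts on a thin clear desk pad, 2 mm above the bare desk
- archive_box: the same red archive box, origin at the centre of its underside, same axes. Pushed on a broad side near the top (150 to 190 mm up) it tips about its lower long edge without sliding much, and falls on by itself after about 17 degrees
- stop_bar: fixed bar of wood with cork faces, 260 x 24 x 30 mm (its own x, y, z), origin at the centre of its underside, parallel to the box's broad sides within a few degrees. It is left or right of the box, about 300 mm from its centre: once the box has fallen towards it, some 35 to 80 mm remain between them. When they are flush, the box's centre is 112 mm from the bar's centre line, along the bar's y
- orange_pot: small loose terracotta flower pot, 50 mm across, 42 mm high, origin at the centre of its underside; it stands on the other side of the box, about 300 mm from it. Leave it alone
- stapler: dark grey stapler, 150 x 36 x 56 mm, at the left of the desk, origin at the centre of its underside. Leave it alone
- glue: red and white glue stick standing upright, 29 mm across, 91 mm high, at the right of the desk, origin at the centre of its underside. Leave it alone
- white_notes: white pad of sticky notes, 77 x 77 x 23 mm, at the right of the desk, origin at the centre of its underside. Leave it alone

How it is judged:
By the outcome, as a careful person would: the job done as asked, in the order asked, and still so for the second after the job is handed in, with the robot touching nothing.
It also fails if it takes over 45 s, if anything falls off the work surface, if the arm or the gripper's body presses on something with over 40 N, if the wrist force passes 120 N, or if a joint passes its speed limit or range.

## Working session

There is one attempt and no reset: what is moved stays moved. The work goes in short steps, Python scripts to look and compute and a tool call to move; the robot and the scene stay as the last step left them, time stands still between calls to the robot, and variables do not carry over. Pictures are saved under pics/ and viewed, at most 10 in all, crops included, and the job is handed in when it is done.

Besides the shell and the picture viewer there is one more tool, called after "Emit:" by a JSON object that holds its "api" and its "payload". drive_tool: Moves the arm, as the interface text tells. Its arguments: {"type":"object","properties":{"moves":{"type":"array","items":{"type":"array"}},"grip_force":{"type":"number"}},"required":["moves"]}

```bash
mkdir -p pics; cat > h.py <<'E'
import numpy as np, cv2
from plant import ctrl
def cam(n,f=None):
    c=ctrl.read_camera(n)
    if f: cv2.imwrite('pics/'+f,c['image'][:,:,::-1])
    c['K']=np.array([[c['fx'],0,c['cx']],[0,c['fy'],c['cy']],[0,0,1.]]); return c
def ray(c,px,z):
    u=cv2.undistortPoints(np.array(px,float).reshape(-1,1,2),c['K'],np.array(c['dist']))[:,0]
    R=np.array(c['R']);o=-R.T@c['t'];d=np.c_[u,np.ones(len(u))]@R
    return o+d*((z-o[2])/d[:,2])[:,None]
def proj(c,X):
    return cv2.projectPoints(np.array(X,float),cv2.Rodrigues(np.array(c['R']))[0],np.array(c['t'],float),c['K'],np.array(c['dist']))[0][:,0]
E
python3 - <<'E'
from h import *
a=cam('top','top0.png');b=cam('scene','scene0.png')
print(ctrl.get_state())
for c in(a,b):print(-np.array(c['R']).T@c['t'],c['fx'])
E
```

```text
{'time': 0.1, 'qpos': array([ 1.01599941e+00,  2.87096640e-01,  1.57803737e+00, -2.26087163e-05,
        1.27862956e+00, -1.50000626e-01]), 'dq': array([-0.00245248, -0.00176297, -0.00203031, -0.00036777,  0.0014287 ,
       -0.00013477]), 'joint_efforts': array([-3.42346666e-04, -4.07295370e+01, -2.93698937e+01, -1.61433354e-04,
        3.38268030e-03,  6.36092267e-06]), 'eef_pos': array([0.26548245, 0.61992148, 0.22106883]), 'tcp_rot': array([ 2.01015780e-01,  9.79587402e-01, -1.02248838e-03, -3.64489034e-04]), 'contact_force': array([ 0.63681514, -0.25337339, -0.01907555]), 'wrist_torque': array([-0.0436127 , -0.00884133, -0.06826448]), 'finger_force': 0.0, 'opening': 0.9989965486803164}
[-0.22173612  0.15259677  1.71008574] 440.0464186651551
[-0.55977868 -1.07075633  0.87820808] 447.8698018653624
```

View pics/top0.png

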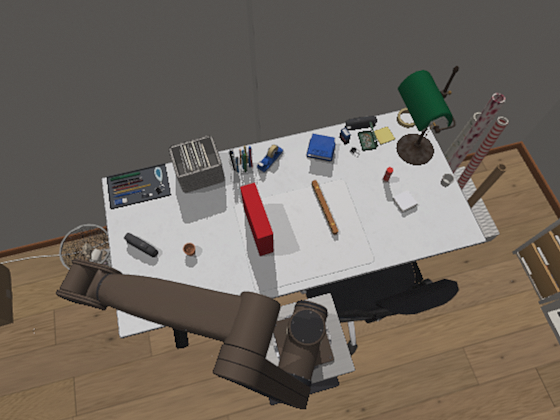

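View pics/scene0.png

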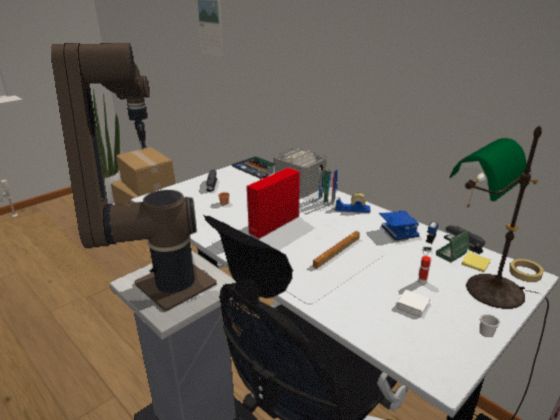

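The top view shows the red box at about (257,218), the bar to its right at (325,207) and the pot to its left at (189,249). The glue is at (388,174), the notes at (404,201) and the stapler at (141,244). The scene view agrees. Next I'll fit the box and bar models to both views.

```bash
cat >> h.py <<'E'
from scipy.optimize import minimize
def corners(p,s,z0):
    x,y,a=p;g=np.array([[i*s[0]/2,j*s[1]/2,k*s[2]+z0] for i in(-1,1) for j in(-1,1) for k in(0,1)])
    c,n=np.cos(a),np.sin(a);return np.c_[x+c*g[:,0]-n*g[:,1],y+n*g[:,0]+c*g[:,1],g[:,2]]
def blob(c,lo,hi,near):
    h=cv2.cvtColor(c['image'],cv2.COLOR_RGB2HSV);m=cv2.inRange(h,lo,hi)
    if lo[0]==0 and hi[0]<8: m|=cv2.inRange(h,(172,)+lo[1:],(180,)+hi[1:])
    m=cv2.morphologyEx(m,cv2.MORPH_CLOSE,np.ones((3,3)))
    n,l,st,ce=cv2.connectedComponentsWithStats(m)
    i=1+np.argmin([np.hypot(*(ce[k]-near)) if st[k,4]>60 else 1e9 for k in range(1,n)])
    return (l==i).astype(np.uint8)
def hullmask(c,X):
    m=np.zeros((1680,2240),np.uint8);q=cv2.convexHull(((proj(c,X)+.5)*4*16-8).astype(np.int32))
    cv2.fillConvexPoly(m,q,1,shift=4);return m
def fit(cs,ms,s,z0,p0):
    ms=[cv2.resize(m,None,fx=4,fy=4,interpolation=cv2.INTER_NEAREST) for m in ms]
    def f(p):
        e=0
        for c,m in zip(cs,ms):
            q=hullmask(c,corners(p,s,z0));e+=1-(q&m).sum()/(q|m).sum()
        return e
    p0=np.array(p0);r=None
    for d in(.02,.005):
        S=np.vstack([p0]+[p0+np.eye(3)[i]*[d,d,d*5] for i in range(3)])
        r=minimize(f,p0,method='Nelder-Mead',options=dict(initial_simplex=S,xatol=1e-4,fatol=1e-4));p0=r.x
    return r.x,r.fun,[1-(hullmask(c,corners(r.x,s,z0))&m).sum()/(hullmask(c,corners(r.x,s,z0))|m).sum() for c,m in zip(cs,ms)]
RED=((0,150,60),(6,255,255));WOOD=((7,110,70),(20,255,255))
E
python3 - <<'E'
from h import *
a=cam('top');b=cam('scene')
g=ray(a,[(325,207),(312,182),(337,234),(189,249),(388,174),(404,201),(141,244)],0.015);print(g.round(3))
g2=ray(a,[(248,188),(266,250)],.2);print(g2.round(3))
rm=[blob(a,*RED,(257,218)),blob(b,*RED,(274,202))];wm=[blob(a,*WOOD,(325,207)),blob(b,*WOOD,(338,249))]
for m in rm+wm:print(m.sum(),cv2.boundingRect(m))
yaw=lambda u,v:np.arctan2(*(v-u)[1::-1])
for cs,i in(([a,b],[0,1]),([a],[0]),([b],[1])):
  print('box',fit(cs,[rm[k] for k in i],(.23,.062,.2),.002,[*g2.mean(0)[:2],yaw(g2[1],g2[0])]))
  print('bar',fit(cs,[wm[k] for k in i],(.26,.024,.03),.0,[*g[0,:2],yaw(g[2],g[1])]))
E
```

```text
[[ 0.505 -0.247  0.015]
 [ 0.635 -0.229  0.015]
 [ 0.374 -0.258  0.015]
 [ 0.468  0.347  0.015]
 [ 0.586 -0.564  0.015]
 [ 0.444 -0.581  0.015]
 [ 0.541  0.535  0.015]]
[[0.581 0.059 0.2  ]
 [0.316 0.055 0.2  ]]
1216 (241, 183, 32, 73)
2736 (247, 168, 53, 70)
289 (312, 181, 26, 52)
401 (313, 232, 46, 36)
box (array([0.48535779, 0.05194638, 0.05146934]), np.float64(0.19207863227360888), [np.float64(0.1168459757592265), np.float64(0.07523265651438238)])
bar (array([ 0.51284233, -0.24576142,  0.07798299]), np.float64(0.6912812323812779), [np.float64(0.3451352499645942), np.float64(0.3461459824166837)])
box (array([0.48446397, 0.05235946, 0.03368154]), np.float64(0.10974377812471303), [np.float64(0.10974377812471303)])
bar (array([ 0.51230949, -0.2437338 ,  0.05670075]), np.float64(0.3407470772740234), [np.float64(0.3407470772740234)])
box (array([0.48490204, 0.04804267, 0.12937875]), np.float64(0.047463569628574565), [np.float64(0.047463569628574565)])
bar (array([ 0.5085054 , -0.24844692,  0.13048583]), np.float64(0.3259126397974256), [np.float64(0.3259126397974256)])
```

```bash
python3 - <<'E'
from h import *
a=cam('top');b=cam('scene')
def draw(c,P,r):
    im=cv2.resize(c['image'][:,:,::-1],None,fx=4,fy=4,interpolation=cv2.INTER_CUBIC)
    for X in P:
        q=(proj(c,X)+.5)*4
        for i in range(8):
            for j in(1,2,4):
                if not i&j: cv2.line(im,tuple(int(v) for v in q[i]),tuple(int(v) for v in q[i|j]),(0,255,0),1)
    x,y,w,h=r;return im[4*y:4*y+4*h,4*x:4*x+4*w]
P=[corners([.4853,.0515,.06],(.23,.062,.2),.002),corners([.510,-.2465,.07],(.26,.024,.03),0)]
A=draw(a,P,(240,172,100,90));B=draw(b,P,(240,160,100,120))
o=np.zeros((480,800,3),np.uint8);o[:360,:400]=A;o[:480,400:]=B;cv2.imwrite('pics/ov.png',o)
E
```

```text
(no output)
```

View pics/ov.png

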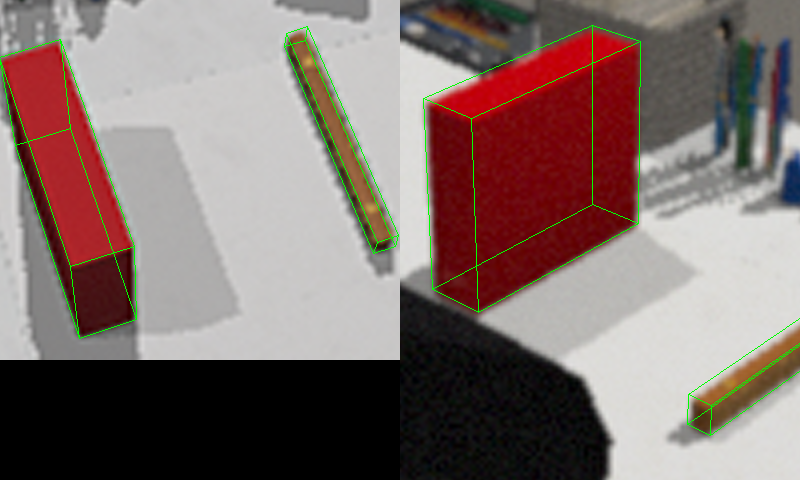

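The overlay matches both views. The box is at (0.485, 0.052) with yaw 0.06, and the bar at (0.51, -0.246) with yaw about 0.07, so the gap after the fall should be about 55 mm. I'll push with the fingers open and side by side along the box, starting by turning the hand about +63° around tool z.

Emit:
{"api": "drive_tool", "payload": {"moves": [[[0, 0, 0.158], [0, 0, 0], 0.085], [[0, 0, 0.158], [0, 0, 0], 0.085], [[0, 0, 0.158], [0, 0, 0], 0.085], [[0, 0, 0.158], [0, 0, 0], 0.085], [[0, 0, 0.158], [0, 0, 0], 0.085]]}}

```text
time: 0.92
eef_pos: [0.2658, 0.6204, 0.2222]
tcp_rot: [0.565, 0.825, -0.0, 0.0]
contact_force: [0.3, 1.2, 0.5]
opening: 0.998
finger_force: 0.0
```

Emit:
{"api": "drive_tool", "payload": {"moves": [[[0, 0, 0.158], [0, 0, 0], 0.085], [[0, 0, 0.158], [0, 0, 0], 0.085], [[0, 0, 0], [-0.046, 0.018, 0], 0.085], [[0, 0, 0], [-0.046, 0.018, 0], 0.085], [[0, 0, 0], [-0.046, 0.018, 0], 0.085]]}}

```text
time: 1.55
eef_pos: [0.3283, 0.4847, 0.2223]
tcp_rot: [0.685, 0.728, 0.0, 0.0]
contact_force: [0.7, -0.1, 0.0]
opening: 0.995
finger_force: 0.0
```

Emit:
{"api": "drive_tool", "payload": {"moves": [[[0, 0, 0], [-0.046, 0.018, 0], 0.085], [[0, 0, 0], [-0.046, 0.018, 0], 0.085], [[0, 0, 0], [-0.046, 0.018, 0], 0.085], [[0, 0, 0], [-0.046, 0.018, 0], 0.085], [[0, 0, 0], [0, 0, 0], 0.085]]}}

```text
time: 2.17
eef_pos: [0.4121, 0.3042, 0.2225]
tcp_rot: [0.687, 0.726, 0.0, 0.0]
contact_force: [0.7, 0.2, -0.3]
opening: 0.996
finger_force: 0.0
```

Emit:
{"api": "drive_tool", "payload": {"moves": [[[0, 0, 0], [-0.046, 0.02, 0], 0.085], [[0, 0, 0], [-0.046, 0.019, 0], 0.085], [[0, 0, 0], [-0.036, 0.019, 0.02], 0.085], [[0, 0, 0], [0, 0, 0.027], 0.085], [[0, 0, 0], [0, 0, 0], 0.085]]}}

```text
time: 2.8
eef_pos: [0.4747, 0.1823, 0.173]
tcp_rot: [0.686, 0.728, -0.002, -0.002]
contact_force: [0.3, 0.2, 0.6]
opening: 0.994
finger_force: 0.0
```

```bash
python3 - <<'E'
from h import *
cam('wrist','w1.png');b=cam('scene')
im=cv2.resize(b['image'][120:270,200:400,::-1],None,fx=4,fy=4,interpolation=cv2.INTER_CUBIC);cv2.imwrite('pics/s1.png',im)
print(ctrl.get_state()['eef_pos'])
E
```

```text
[0.47642098 0.18307538 0.17582456]
```

View pics/s1.png

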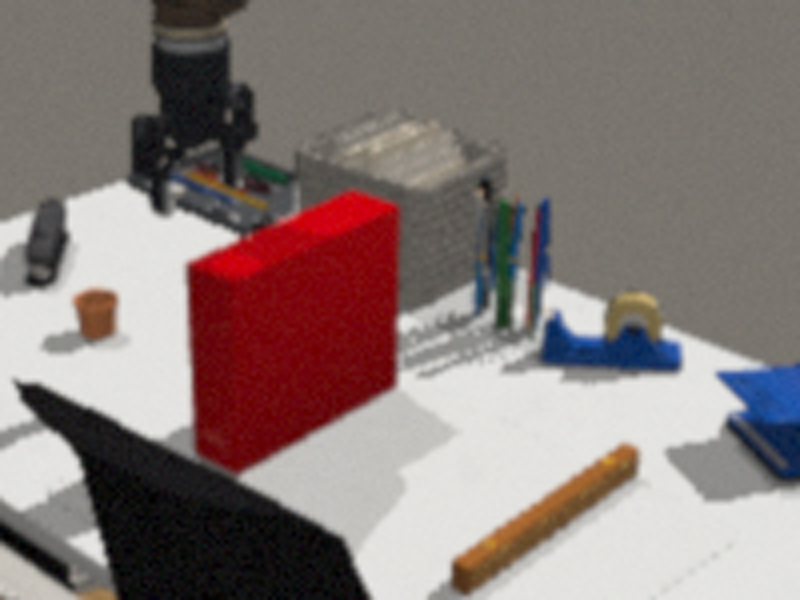

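The hand is at (200,120) in this crop, clear to the left of the box, with the fingers side by side. The pot at (95,315) is untouched. Approaching now.

Emit:
{"api": "drive_tool", "payload": {"moves": [[[0, 0, 0], [-0.035, 0, 0], 0.085], [[0, 0, 0], [-0.03, 0, 0], 0.085], [[0, 0, 0], [-0.01, 0, 0], 0.085], [[0, 0, 0], [-0.006, 0, 0], 0.085], [[0, 0, 0], [-0.006, 0, 0], 0.085]]}}

```text
time: 3.52
eef_pos: [0.4818, 0.0959, 0.1757]
tcp_rot: [0.685, 0.728, 0.0, 0.0]
contact_force: [0.5, 0.4, -0.2]
opening: 0.993
finger_force: 0.0
```

Emit:
{"api": "drive_tool", "payload": {"moves": [[[0, 0, 0], [-0.006, 0, 0], 0.085], [[0, 0, 0], [-0.006, 0, 0], 0.085], [[0, 0, 0], [-0.006, 0, 0], 0.085]]}}

```text
time: 3.9
eef_pos: [0.4829, 0.0773, 0.1755]
tcp_rot: [0.685, 0.728, 0.0, 0.0]
contact_force: [0.2, 1.5, 1.0]
opening: 1.001
finger_force: 0.5
```

Emit:
{"api": "drive_tool", "payload": {"moves": [[[0, 0, 0], [-0.007, 0, 0], 0.085], [[0, 0, 0], [-0.007, 0, 0], 0.085], [[0, 0, 0], [-0.007, 0, 0], 0.085], [[0, 0, 0], [-0.007, 0, 0], 0.085]]}}

```text
time: 4.4
eef_pos: [0.4844, 0.0489, 0.1752]
tcp_rot: [0.686, 0.728, -0.0, -0.0]
contact_force: [-0.5, -0.7, 1.3]
opening: 0.995
finger_force: 0.2
```

```bash
python3 - <<'E'
from h import *
b=cam('scene')
im=cv2.resize(b['image'][120:270,200:400,::-1],None,fx=4,fy=4,interpolation=cv2.INTER_CUBIC);cv2.imwrite('pics/s2.png',im)
print(ctrl.get_state()['eef_pos'])
E
```

```text
[0.48444069 0.04828501 0.17519591]
```

View pics/s2.png

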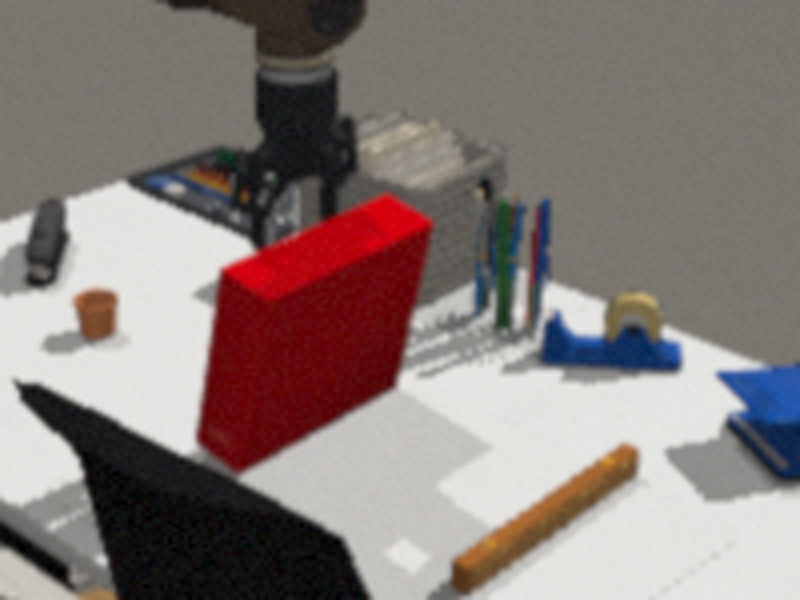

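The box is tilting about its lower edge: the top has moved right to about (330,245) and the foot is still at (240,470). I'll keep pushing past the tipping point.

Emit:
{"api": "drive_tool", "payload": {"moves": [[[0, 0, 0], [-0.008, 0, 0], 0.085], [[0, 0, 0], [-0.008, 0, 0], 0.085], [[0, 0, 0], [-0.008, 0, 0], 0.085], [[0, 0, 0], [-0.006, 0, 0], 0.085], [[0, 0, 0], [0, 0, 0], 0.085]]}}

```text
time: 5.08
eef_pos: [0.4863, 0.0191, 0.1753]
tcp_rot: [0.686, 0.728, -0.0, -0.0]
contact_force: [0.3, 0.3, 0.5]
opening: 0.996
finger_force: 0.0
```

Emit:
{"api": "drive_tool", "payload": {"moves": [[[0, 0, 0], [0.02, 0, 0], 0.085], [[0, 0, 0], [0.04, 0, 0], 0.085], [[0, 0, 0], [0.02, 0, 0], 0.085], [[0, 0, 0], [0, 0, 0], 0.085]]}}

```text
time: 5.58
eef_pos: [0.4812, 0.1005, 0.1753]
tcp_rot: [0.685, 0.729, -0.0, -0.0]
contact_force: [-0.8, -0.6, -0.3]
opening: 0.994
finger_force: 0.0
```

```bash
python3 - <<'E'
from h import *
a=cam('top');b=cam('scene')
o=np.zeros((480,800,3),np.uint8)
o[:,:400]=cv2.resize(a['image'][165:285,250:350,::-1],None,fx=4,fy=4);o[:,400:]=cv2.resize(b['image'][150:270,270:370,::-1],None,fx=4,fy=4);cv2.imwrite('pics/s3.png',o)
print(ctrl.get_state()['eef_pos'])
rm=[blob(a,*RED,(285,215)),blob(b,*RED,(310,222))]
for m in rm:print(m.sum(),cv2.boundingRect(m))
for cs,ms in(([a,b],rm),([b],rm[1:])):print(fit(cs,ms,(.23,.2,.062),.002,[.493,-.08,.06]))
E
```

```text
[0.48142621 0.09929585 0.17530213]
2512 (261, 185, 61, 64)
2643 (262, 205, 79, 53)
(array([ 0.49289233, -0.08576342,  0.07258252]), np.float64(0.19231458145462377), [np.float64(0.11334656960070588), np.float64(0.07896801185391789)])
(array([ 0.49284127, -0.08584877,  0.07183146]), np.float64(0.07890607975593811), [np.float64(0.07890607975593811)])
```

View pics/s3.png

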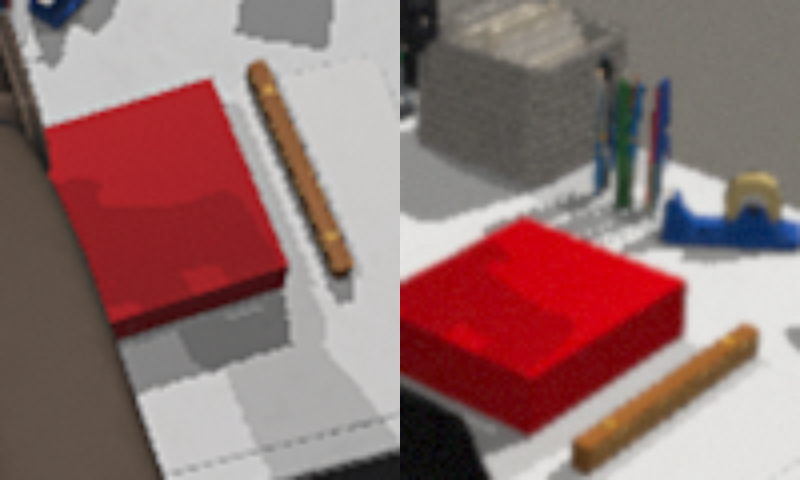

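The box lies flat and short of the bar: its right edge in the top crop runs (210,80)-(287,270), almost parallel to the bar. The fit gives centre (0.493, -0.086), so there are about 49 mm left to push. Lowering the hand behind the box.

Emit:
{"api": "drive_tool", "payload": {"moves": [[[0, 0, 0], [0, 0, 0.045], 0.085], [[0, 0, 0], [0, 0, 0.045], 0.085], [[0, 0, 0], [0, 0, 0.04], 0.085], [[0, 0, 0], [0, 0, 0.01], 0.085], [[0, 0, 0], [0, 0, 0], 0.085]]}}

```text
time: 6.3
eef_pos: [0.4817, 0.0989, 0.0355]
tcp_rot: [0.686, 0.728, -0.0, -0.0]
contact_force: [0.7, 0.2, 0.2]
opening: 0.993
finger_force: 0.0
```

Emit:
{"api": "drive_tool", "payload": {"moves": [[[0, 0, 0], [-0.03, 0, 0], 0.085], [[0, 0, 0], [-0.02, 0, 0], 0.085], [[0, 0, 0], [-0.008, 0, 0], 0.085], [[0, 0, 0], [-0.005, 0, 0], 0.085], [[0, 0, 0], [-0.005, 0, 0], 0.085]]}}

```text
time: 6.92
eef_pos: [0.4858, 0.0316, 0.0359]
tcp_rot: [0.685, 0.728, 0.0, 0.0]
contact_force: [-0.1, -0.1, 0.5]
opening: 0.997
finger_force: 0.0
```

Emit:
{"api": "drive_tool", "payload": {"moves": [[[0, 0, 0], [-0.004, 0, 0], 0.085], [[0, 0, 0], [-0.004, 0, 0], 0.085], [[0, 0, 0], [-0.004, 0, 0], 0.085]]}}

```text
time: 7.3
eef_pos: [0.4861, 0.0204, 0.0352]
tcp_rot: [0.686, 0.728, 0.001, -0.001]
contact_force: [0.0, 5.0, 0.9]
opening: 0.994
finger_force: 2.4
```

Emit:
{"api": "drive_tool", "payload": {"moves": [[[0, 0, 0], [-0.006, 0, 0], 0.085], [[0, 0, 0], [-0.006, 0, 0], 0.085], [[0, 0, 0], [-0.006, 0, 0], 0.085], [[0, 0, 0], [-0.006, 0, 0], 0.085], [[0, 0, 0], [-0.006, 0, 0], 0.085]]}}

```text
time: 7.92
eef_pos: [0.4879, -0.0107, 0.0352]
tcp_rot: [0.686, 0.728, -0.0, -0.0]
contact_force: [-0.2, 4.8, 0.4]
opening: 0.996
finger_force: 2.3
```

Emit:
{"api": "drive_tool", "payload": {"moves": [[[0, 0, 0], [-0.004, 0, 0], 0.085], [[0, 0, 0], [-0.003, 0, 0], 0.085]]}}

```text
time: 8.18
eef_pos: [0.4883, -0.0176, 0.0352]
tcp_rot: [0.686, 0.728, -0.0, -0.0]
contact_force: [0.0, 4.1, 0.5]
opening: 0.993
finger_force: 2.3
```

Emit:
{"api": "drive_tool", "payload": {"moves": [[[0, 0, 0], [-0.003, 0, 0], 0.085], [[0, 0, 0], [-0.002, 0, 0], 0.085]]}}

```text
time: 8.43
eef_pos: [0.4886, -0.0225, 0.0352]
tcp_rot: [0.686, 0.728, -0.0, -0.0]
contact_force: [0.3, 5.0, 1.1]
opening: 0.998
finger_force: 2.2
```

Emit:
{"api": "drive_tool", "payload": {"moves": [[[0, 0, 0], [-0.001, 0, 0], 0.085], [[0, 0, 0], [-0.001, 0, 0], 0.085]]}}

```text
time: 8.68
eef_pos: [0.4887, -0.0241, 0.0352]
tcp_rot: [0.686, 0.728, 0.0, -0.0]
contact_force: [0.5, 6.8, 1.0]
opening: 0.995
finger_force: 3.5
```

Emit:
{"api": "drive_tool", "payload": {"moves": [[[0, 0, 0], [-0.001, 0, 0], 0.085], [[0, 0, 0], [-0.001, 0, 0], 0.085]]}}

```text
time: 8.93
eef_pos: [0.4882, -0.0245, 0.0352]
tcp_rot: [0.686, 0.728, 0.001, -0.002]
contact_force: [-1.4, 12.6, 4.4]
opening: 0.99
finger_force: 6.6
```

The bar has been reached, with the force rising to 12.6 N. I'll check whether the edge is flush.

```bash
python3 - <<'E'
from h import *
a=cam('top');b=cam('scene')
o=np.zeros((560,800,3),np.uint8)
o[:,:400]=cv2.resize(a['image'][175:245,290:340,::-1],None,fx=8,fy=8,interpolation=cv2.INTER_CUBIC);o[:,400:]=cv2.resize(b['image'][210:280,310:360,::-1],None,fx=8,fy=8,interpolation=cv2.INTER_CUBIC);cv2.imwrite('pics/s4.png',o)
s=ctrl.get_state();print(s['contact_force'],s['wrist_torque'])
rm=[blob(a,*RED,(295,215)),blob(b,*RED,(320,232))]
print(fit([b],rm[1:],(.23,.2,.062),.002,[.497,-.134,.06]))
E
```

```text
[-1.09383563 11.17132406  3.48560229] [1.7357157  0.11717307 0.25692607]
(array([ 0.49531896, -0.12963868,  0.08085774]), np.float64(0.12652359074412067), [np.float64(0.12652359074412067)])
```

View pics/s4.png

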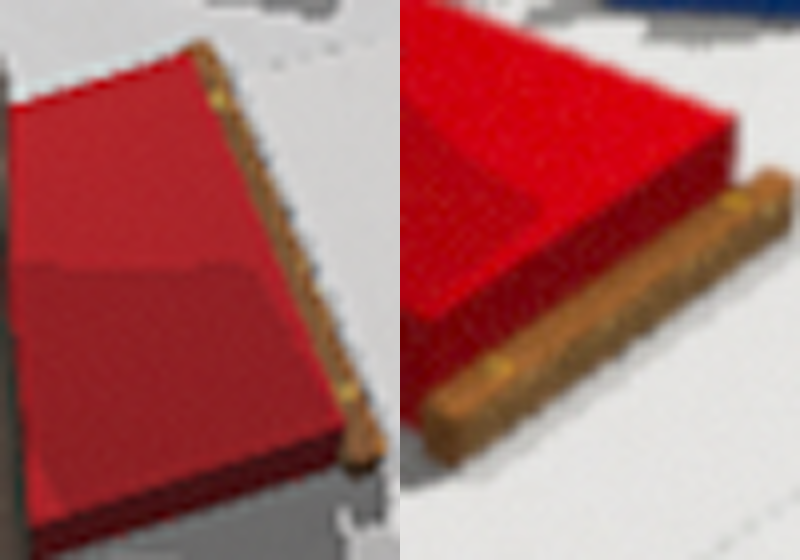

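Both crops show the red edge lying along the whole bar with no visible gap, from about (200,55) to (345,430) in the top crop. I'll press slightly more to seat it, then draw back.

Emit:
{"api": "drive_tool", "payload": {"moves": [[[0, 0, 0], [-0.001, 0, 0], 0.085], [[0, 0, 0], [-0.001, 0, 0], 0.085], [[0, 0, 0], [0, 0, 0], 0.085]]}}

```text
time: 9.4
eef_pos: [0.4877, -0.0248, 0.0352]
tcp_rot: [0.685, 0.728, 0.001, -0.004]
contact_force: [-2.4, 17.0, 5.6]
opening: 0.994
finger_force: 8.6
```

Emit:
{"api": "drive_tool", "payload": {"moves": [[[0, 0, 0], [0.005, 0, 0], 0.085], [[0, 0, 0], [0.015, 0, 0], 0.085], [[0, 0, 0], [0.04, 0, 0], 0.085], [[0, 0, 0], [0.04, 0, 0], 0.085], [[0, 0, 0], [0.01, 0, -0.03], 0.085]]}}

```text
time: 10.02
eef_pos: [0.48, 0.0831, 0.0634]
tcp_rot: [0.685, 0.729, -0.002, -0.002]
contact_force: [-0.6, -0.9, -0.2]
opening: 0.993
finger_force: 0.0
```

Emit:
{"api": "drive_tool", "payload": {"moves": [[[0, 0, 0], [0, 0, -0.05], 0.085], [[0, 0, 0], [0, 0, -0.05], 0.085], [[0, 0, 0], [0, 0, -0.05], 0.085], [[0, 0, 0], [0.05, 0, 0], 0.085], [[0, 0, 0], [0.05, 0, 0], 0.085]]}}

```text
time: 10.65
eef_pos: [0.4774, 0.1819, 0.2169]
tcp_rot: [0.686, 0.727, 0.001, 0.002]
contact_force: [-0.3, 0.1, -0.6]
opening: 0.999
finger_force: 0.0
```

Emit:
{"api": "drive_tool", "payload": {"moves": [[[0, 0, 0], [0.05, 0, 0], 0.085], [[0, 0, 0], [0.05, 0, 0], 0.085], [[0, 0, 0], [0.04, 0, 0], 0.085], [[0, 0, 0], [0, 0, 0], 0.085]]}}

```text
time: 11.15
eef_pos: [0.4677, 0.3231, 0.2152]
tcp_rot: [0.684, 0.729, 0.0, 0.001]
contact_force: [-0.6, -0.4, 0.4]
opening: 0.997
finger_force: 0.0
```

```bash
python3 - <<'E'
from h import *
a=cam('top');b=cam('scene')
o=np.zeros((560,800,3),np.uint8)
o[:,:400]=cv2.resize(a['image'][175:245,290:340,::-1],None,fx=8,fy=8,interpolation=cv2.INTER_CUBIC);o[:280,400:]=cv2.resize(a['image'][100:310,100:400,::-1],(400,280));o[280:,400:]=cv2.resize(b['image'][140:350,170:470,::-1],(400,280));cv2.imwrite('pics/s5.png',o)
s=ctrl.get_state();print(s['contact_force'],s['eef_pos'])
E
```

```text
[ 0.76661389  0.03545013 -0.00250596] [0.46806917 0.32090957 0.21512883]
```

View pics/s5.png

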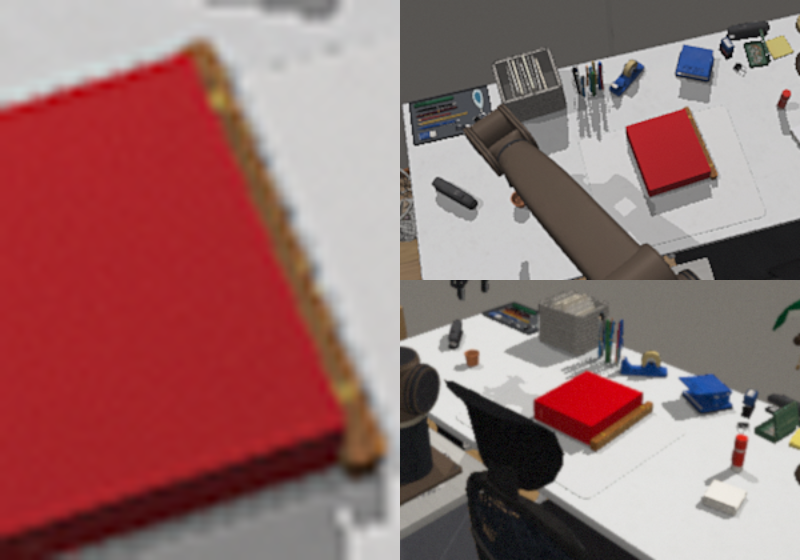

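The box edge is flush along the bar from (200,55) to (345,430). The pot, stapler, glue and notes haven't moved, and the hand is clear of everything.

```bash
python3 -c "
from plant import ctrl
print(ctrl.sign_off())"
```

```text
the job is handed in; nothing more can be done
None
```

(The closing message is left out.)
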